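# Heft the stacked ramekins, load the full ones and start the slow cooker

## Task

The small lidded ramekins standing and stacked on the counter all look alike, but some are full of pudding and the rest are empty: take them off their piles and heft each one to find out. Set every full one down, without dropping it, upright on the floor of the slow cooker's crock, and every empty one likewise upright on the floor of the loaf pan for the sink. When all are sorted, press the slow cooker's timer button down as far as it goes and let it go; leave the glass stopper, the mug and the pepper jar where they are.

Things in the scene. Friction and masses are not known exactly. Their poses are not given: they have to be found in the camera images.
- ramekin_1: one of up to six outwardly alike white lidded ramekins, some full, some empty: an upright cylinder 58 mm in diameter, 50 mm high over its flat grey lid (never comes off); origin at the centre of its underside. Stands on the counter or on top of another (two high at most). Empty 90 to 115 g, full 250 to 325 g. Absent (None) in some starts. Grip across the diameter near the lid
- ramekin_2: one of up to six outwardly alike white lidded ramekins, some full, some empty: an upright cylinder 58 mm in diameter, 50 mm high over its flat grey lid (never comes off); origin at the centre of its underside. Stands on the counter or on top of another (two high at most). Empty 90 to 115 g, full 250 to 325 g. Absent (None) in some starts. Grip across the diameter near the lid
- ramekin_3: one of up to six outwardly alike white lidded ramekins, some full, some empty: an upright cylinder 58 mm in diameter, 50 mm high over its flat grey lid (never comes off); origin at the centre of its underside. Stands on the counter or on top of another (two high at most). Empty 90 to 115 g, full 250 to 325 g. Absent (None) in some starts. Grip across the diameter near the lid
- ramekin_4: one of up to six outwardly alike white lidded ramekins, some full, some empty: an upright cylinder 58 mm in diameter, 50 mm high over its flat grey lid (never comes off); origin at the centre of its underside. Stands on the counter or on top of another (two high at most). Empty 90 to 115 g, full 250 to 325 g. Absent (None) in some starts. Grip across the diameter near the lid
- ramekin_5: one of up to six outwardly alike white lidded ramekins, some full, some empty: an upright cylinder 58 mm in diameter, 50 mm high over its flat grey lid (never comes off); origin at the centre of its underside. Stands on the counter or on top of another (two high at most). Empty 90 to 115 g, full 250 to 325 g. Absent (None) in some starts. Grip across the diameter near the lid
- ramekin_6: one of up to six outwardly alike white lidded ramekins, some full, some empty: an upright cylinder 58 mm in diameter, 50 mm high over its flat grey lid (never comes off); origin at the centre of its underside. Stands on the counter or on top of another (two high at most). Empty 90 to 115 g, full 250 to 325 g. Absent (None) in some starts. Grip across the diameter near the lid
- loaf_pan: open aluminium loaf pan, loose on the counter: outside 236 mm long (its x) by 130 mm wide (its y) by 65 mm high, walls and floor 4 mm thick, inside 228 by 122 mm, straight walls, rolled rim jutting out 6 mm; origin at the centre of its underside. Holds three ramekins in a row along its length
- pan_floor (a point): centre of the loaf pan's inner floor, 4 mm above its underside, axes as the pan's
- cooker: round steel slow cooker, lid off, fixed: 250 mm in diameter, rim 160 mm high; the dark crock inside is 206 mm across at its floor (70 mm above the counter), 216 mm at the mouth. Lug handles on its y sides reach 140 mm from the axis. A console 85 mm wide sticks out on its -x side to 190 mm from the axis, top 61 mm high. Origin at the centre of its underside. Holds three ramekins in a ring
- crock_floor (a point): centre of the crock's inner floor, axes as the cooker's
- crock_mouth (a point): centre of the cooker's open mouth, at rim height
- timer_top (a point): centre of the top of the timer button, a round push button 28 mm in diameter on top of the console; it is pressed straight down
- timer (a joint): how far the timer button is pressed, m: 0 up, 0.006 fully down (about 5 N); it springs back when let go
- stopper: glass carafe stopper, 32 mm in diameter and 50 mm high, standing among the ramekins; origin at the centre of its underside; leave it alone
- mug: blue ceramic mug, 80 mm in diameter and 90 mm high, behind the ramekins; leave it alone
- pepper: dark pepper jar, 44 mm in diameter and 100 mm high, behind the ramekins; leave it alone
Things that resemble listed ones, but are neither listed nor needed, are in the scene too. Leave any blue look-alike of the ramekin_3 alone.

How it is judged:
On the way, in this order (a step that is already met when the one before it is completed fails the run):
1. every full ramekin stands in the crock and every empty one in the loaf pan (((horizontal distance between ramekin_1 and crock_floor below 0.085 m and z of ramekin_1 in the frame of crock_floor between -0.006 and 0.008 m and angle between ramekin_1's own z axis and vertical below 0.15 rad and linear speed of ramekin_1 below 0.03 m/s and contact force between ramekin_1 and cooker above 1.9 N) or (x of ramekin_1 in the frame of pan_floor between -0.1 and 0.1 m and y of ramekin_1 in the frame of pan_floor between -0.05 and 0.05 m and z of ramekin_1 in the frame of pan_floor between -0.006 and 0.008 m and angle between ramekin_1's own z axis and vertical below 0.15 rad and linear speed of ramekin_1 below 0.03 m/s and contact force between ramekin_1 and loaf_pan below 1.7 N)) and ((horizontal distance between ramekin_2 and crock_floor below 0.085 m and z of ramekin_2 in the frame of crock_floor between -0.006 and 0.008 m and angle between ramekin_2's own z axis and vertical below 0.15 rad and linear speed of ramekin_2 below 0.03 m/s and contact force between ramekin_2 and cooker above 1.9 N) or (x of ramekin_2 in the frame of pan_floor between -0.1 and 0.1 m and y of ramekin_2 in the frame of pan_floor between -0.05 and 0.05 m and z of ramekin_2 in the frame of pan_floor between -0.006 and 0.008 m and angle between ramekin_2's own z axis and vertical below 0.15 rad and linear speed of ramekin_2 below 0.03 m/s and contact force between ramekin_2 and loaf_pan below 1.7 N)) and ((horizontal distance between ramekin_3 and crock_floor below 0.085 m and z of ramekin_3 in the frame of crock_floor between -0.006 and 0.008 m and angle between ramekin_3's own z axis and vertical below 0.15 rad and linear speed of ramekin_3 below 0.03 m/s and contact force between ramekin_3 and cooker above 1.9 N) or (x of ramekin_3 in the frame of pan_floor between -0.1 and 0.1 m and y of ramekin_3 in the frame of pan_floor between -0.05 and 0.05 m and z of ramekin_3 in the frame of pan_floor between -0.006 and 0.008 m and angle between ramekin_3's own z axis and vertical below 0.15 rad and linear speed of ramekin_3 below 0.03 m/s and contact force between ramekin_3 and loaf_pan below 1.7 N)) and ((horizontal distance between ramekin_4 and crock_floor below 0.085 m and z of ramekin_4 in the frame of crock_floor between -0.006 and 0.008 m and angle between ramekin_4's own z axis and vertical below 0.15 rad and linear speed of ramekin_4 below 0.03 m/s and contact force between ramekin_4 and cooker above 1.9 N) or (x of ramekin_4 in the frame of pan_floor between -0.1 and 0.1 m and y of ramekin_4 in the frame of pan_floor between -0.05 and 0.05 m and z of ramekin_4 in the frame of pan_floor between -0.006 and 0.008 m and angle between ramekin_4's own z axis and vertical below 0.15 rad and linear speed of ramekin_4 below 0.03 m/s and contact force between ramekin_4 and loaf_pan below 1.7 N)) and ((horizontal distance between ramekin_5 and crock_floor below 0.085 m and z of ramekin_5 in the frame of crock_floor between -0.006 and 0.008 m and angle between ramekin_5's own z axis and vertical below 0.15 rad and linear speed of ramekin_5 below 0.03 m/s and contact force between ramekin_5 and cooker above 1.9 N) or (x of ramekin_5 in the frame of pan_floor between -0.1 and 0.1 m and y of ramekin_5 in the frame of pan_floor between -0.05 and 0.05 m and z of ramekin_5 in the frame of pan_floor between -0.006 and 0.008 m and angle between ramekin_5's own z axis and vertical below 0.15 rad and linear speed of ramekin_5 below 0.03 m/s and contact force between ramekin_5 and loaf_pan below 1.7 N)) and ((horizontal distance between ramekin_6 and crock_floor below 0.085 m and z of ramekin_6 in the frame of crock_floor between -0.006 and 0.008 m and angle between ramekin_6's own z axis and vertical below 0.15 rad and linear speed of ramekin_6 below 0.03 m/s and contact force between ramekin_6 and cooker above 1.9 N) or (x of ramekin_6 in the frame of pan_floor between -0.1 and 0.1 m and y of ramekin_6 in the frame of pan_floor between -0.05 and 0.05 m and z of ramekin_6 in the frame of pan_floor between -0.006 and 0.008 m and angle between ramekin_6's own z axis and vertical below 0.15 rad and linear speed of ramekin_6 below 0.03 m/s and contact force between ramekin_6 and loaf_pan below 1.7 N)) and angle between loaf_pan's own z axis and vertical below 0.1 rad and height (world z) of loaf_pan below 0.012 m), for 0.2 s.
2. the timer button is pressed fully down (value of joint timer above 0.0048 m).
At the end, for the whole second after the job is handed in: Full ramekins (over 1.9 N) stand upright (0.15 rad) and still on the crock's floor, empty ones on the loaf pan's floor (undersides within 8 mm of it), the pan flat on the counter; the timer button, pressed at least 4.8 mm after the sorting, is up again (under 1.5 mm) (all of step 1 and value of joint timer below 0.0015 m); the robot touches nothing.
It fails at once if a bystander (stopper, mug, pepper jar) is shifted by more than 40 mm (distance of any of stopper, mug, pepper from where it was at the start of the episode above 0.04 m).
It fails at once if a ramekin is dropped or thrown (faster than 1.1 m/s while not held) ((linear speed of ramekin_1 above 1.1 m/s and contact force between the fingers and ramekin_1 below 0.2 N) or (linear speed of ramekin_2 above 1.1 m/s and contact force between the fingers and ramekin_2 below 0.2 N) or (linear speed of ramekin_3 above 1.1 m/s and contact force between the fingers and ramekin_3 below 0.2 N) or (linear speed of ramekin_4 above 1.1 m/s and contact force between the fingers and ramekin_4 below 0.2 N) or (linear speed of ramekin_5 above 1.1 m/s and contact force between the fingers and ramekin_5 below 0.2 N) or (linear speed of ramekin_6 above 1.1 m/s and contact force between the fingers and ramekin_6 below 0.2 N)).
Of ramekin_4, ramekin_5, ramekin_6 only 1 to 3 are there at a start; the rules pass over those that are not, and their reading is None.
At some moment in a run one of loaf_pan, ramekin_3, ramekin_6 may be knocked a few centimetres aside while the robot is not near it.
It also fails if it takes over 210 s, if anything falls off the work surface, if the arm or the gripper's body presses on something with over 40 N, if the wrist force passes 120 N, or if a joint passes its speed limit or range.

## Robot

A 6-joint arm with a two-finger parallel gripper is mounted at the origin on the work surface. World frame = base frame: x ahead of the robot, y to its left, z up, the work surface at z = 0. Lengths are in m, angles in rad, forces in N, time in s.
With the tool pointing down it reaches from about 0.35 to 0.975 m from the base axis. Payload 4.9 kg.
Tool frame: the origin (TCP) lies midway between the tips of the shut fingers; the grasp point (between the pads) lies 19 mm behind it (ctrl.hold_point_z is the distance from the TCP to the grasp point, in m); z points along the fingers, y is the line along which they close (so a half turn about z gives the same grasp; the last joint's range is limited). The gripper opens to 85 mm and grips with 20 to 120 N. Pads are 22 mm wide; open, the fingers measure 114 mm over their backs; the gripper's body (76 mm by 85 mm) begins 54 mm behind the grasp point. The pads swing forward as they close: fully open they stand 13 mm farther back than shut.
Start: joints at [-1.352, 0.053, 1.613, -0, 1.476, -0.119], TCP at [0.207, -0.59, 0.231] pointing down, gripper open.
Joint ranges: [-3.01, 3.01], [-1.01, 2.22], [0.06, 2.58], [-1.02, 4.17], [0.09, 2.62], [-3.14, 3.14]. Speed limits (rad/s): [2.57, 2.57, 3.14, 3.14, 3.14, 3.14].

## Interface

Orientations are given as a rotation vector (axis times angle).
In Python, from station import status, viewer, finish_job, ctrl gives the robot as it stands.
- The arm moves only by the shell command python3 -m jog 'ROWS' [FORCE]. ROWS is JSON, a list of rows, each a list of 7 numbers: the turn, a rotation vector about the tool's x, y, z each as a share of 5 degrees, from -1 to 1, then the shift along the tool's x, y, z each as a share of 30 mm, from -1 to 1, then the opening, from -1 (shut) to 1 (fully open). A call has 1 to 5 rows; each row shifts and turns the commanded pose from where the row before left it, along the tool's axes as they then stand; what a row does not reach is not made up. A row lasts 1/8 s, in which the tool goes at most 62.5 mm and 10.7 degrees, less where a joint would pass 70% of its speed; a pose out of reach is approached as far as the arm can. A call with a number of a shift or a turn outside -1 to 1 is refused whole. A call with a gripper value outside its range is refused whole. The fingers move at their own pace and stop on an object; FORCE is the grip in N (left out, the last holds). Time passes only in rows, so rows that do not move let the fingers close. It gives the time, the measured TCP pose, the force, the opening and the grip force at its end, in the units of the state.
- status.get_obs(): the state, without advancing time (a new reading comes with each control period).
- viewer.get_image(name): name is "scene" or "top"; returns a dict with "img" (384x512x3 uint8, red, green, blue), "fovy" (degrees; the focal length in pixels is half the picture's height over the tangent of half this angle, whatever the lens; pixels are square), "cx", "cy" (the principal point, pixels), "rvec" (rotation vector, rad) and "tvec" (3), from world to camera coordinates, as OpenCV has them. Camera axes: x right, y down, z forward; pixel columns grow to the right and rows downward; lengths in m; the calibration is good to about 2 mm. A picture is of the moment at which its call begins. There is no depth.
- finish_job(): hands the job in; it is judged then, once.
The state is a dict: "t": time; "q": joint angles; "dq": joint speeds; "effort": joint torques, N m; "tool_pos": TCP position; "tool_rot": TCP orientation; "contact_force": force on the tool from outside, world axes, zero at the start; "wrist_torque": the same for the moment, N m; "opening": finger opening in m; "grip_force": force on a finger pad.
Only numpy, scipy, OpenCV 4.12 (cv2) and the standard library are available. Lean on these libraries where they do the work, as an engineer would, in place of code of your own. Each camera call takes 0.05 s, during which the arm holds its last target. There are 200 camera calls.

## Working session

There is one attempt and no reset: what is moved stays moved. The work goes in short steps, Python scripts to look and compute and a shell command to move; the robot and the scene stay as the last step left them, time stands still between calls to the robot, and variables do not carry over. Pictures are saved under pics/ and viewed, at most 14 in all, crops included, and the job is handed in when it is done.

```bash
ls; mkdir -p pics
python3 - <<'E'
from station import status, viewer
import cv2
for n in("scene","top"):
    d=viewer.get_image(n); cv2.imwrite(f"pics/{n}0.png",cv2.resize(d["img"][:,:,::-1],(768,576),interpolation=cv2.INTER_CUBIC)); print(n,d["fovy"],d["cx"],d["cy"],d["rvec"],d["tvec"])
print(status.get_obs())
E
```

```text
pics
scene 48.012565289680644 256.450162218404 191.81124325318703 [ 0.92342607  2.705022   -0.78537631] [ 0.42629629 -0.22941351  1.41258463]
top 45.76711662180144 249.295073540923 190.60245049448278 [ 2.14791174 -2.12644653  0.17193359] [-0.00162138  0.56666008  1.20089003]
{'t': 0.1, 'q': array([-1.35200888e+00,  5.33083634e-02,  1.61415048e+00, -2.09595831e-05,
        1.47599715e+00, -1.19004186e-01]), 'dq': array([-0.00198838, -0.0022328 , -0.00369845, -0.0001765 , -0.00045093,
       -0.00162071]), 'effort': array([-1.06982105e-03, -3.94898772e+01, -3.71366394e+01, -2.57369038e-04,
        3.84859362e-03,  2.09302634e-06]), 'tool_pos': array([ 0.20699751, -0.58913189,  0.2301788 ]), 'tool_rot': array([-3.09505680e+00, -5.27773256e-01,  1.78594988e-04]), 'contact_force': array([0.48494504, 0.16407919, 0.41318794]), 'wrist_torque': array([-0.01163902,  0.01250977,  0.06369102]), 'grip_force': 0.0, 'opening': 0.08534740001326185}
```

View pics/scene0.png

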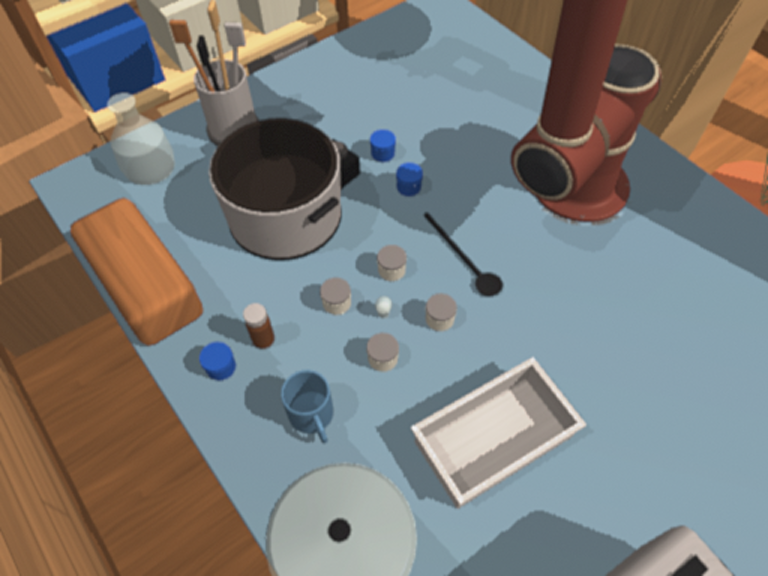

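View pics/top0.png

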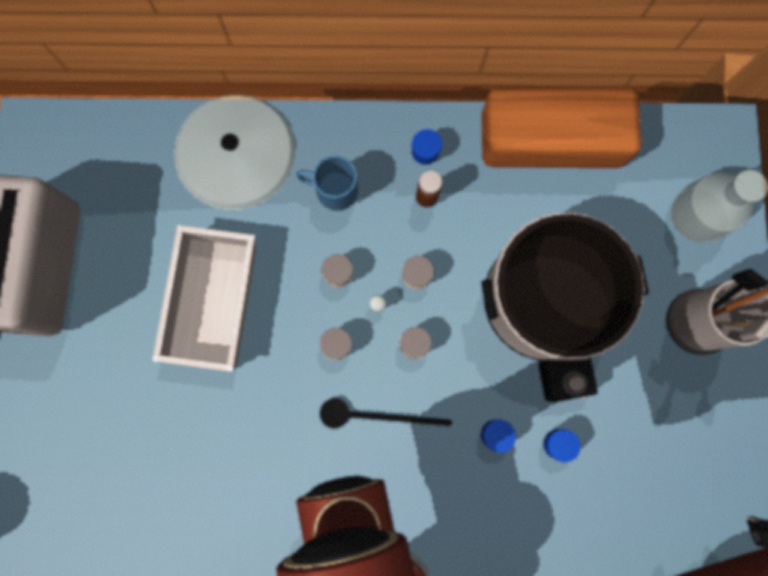

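The top view shows four grey-lidded ramekins at (337,270), (417,272), (335,343) and (415,342), with the glass stopper among them at (377,303). Things I could mistake for ramekins: blue pots at (427,146), (498,435) and (562,445), the pepper jar's pale cap at (429,181), the stopper, and the timer knob at (574,382). I choose the grey-lidded white ones. Next I'll check them in a close crop and triangulate their heights to find any stacks.

```bash
cat > h.py <<'E'
import numpy as np, cv2
from station import status, viewer
def get(n):
    d=viewer.get_image(n); f=192/np.tan(np.radians(d["fovy"]/2))
    K=np.array([[f,0,d["cx"]],[0,f,d["cy"]],[0,0,1]]); R=cv2.Rodrigues(np.array(d["rvec"]))[0]; t=np.array(d["tvec"])
    return d["img"],K,R,t
def ray(c,uv):
    _,K,R,t=c; return -R.T@t, R.T@np.linalg.solve(K,[uv[0],uv[1],1.])
def onz(c,uv,z):
    o,d=ray(c,uv); return o+d*(z-o[2])/d[2]
def proj(c,p):
    _,K,R,t=c; q=K@(R@np.asarray(p,float)+t); return q[:2]/q[2]
def tri(c1,u1,c2,u2):
    o1,d1=ray(c1,u1);o2,d2=ray(c2,u2)
    s=np.linalg.lstsq(np.c_[d1,-d2],o2-o1,rcond=None)[0]; a=o1+s[0]*d1;b=o2+s[1]*d2
    return (a+b)/2,np.linalg.norm(a-b)
def lids(c,lo=60,hi=600):
    hsv=cv2.cvtColor(c[0],cv2.COLOR_RGB2HSV); h,s,v=cv2.split(hsv)
    m=(((h<25)|(h>150))&(s<75)&(v>90)&(v<190)).astype(np.uint8)
    m=cv2.morphologyEx(m,cv2.MORPH_OPEN,np.ones((3,3)))
    n,_,st,ce=cv2.connectedComponentsWithStats(m)
    return [(ce[i].round(1),st[i]) for i in range(1,n) if lo<st[i][4]<hi]
E
python3 - <<'E'
from h import *
T=get("top");S=get("scene")
for p in[(225,180),(278,181),(223,229),(277,228),(377/1.5,303/1.5)]: print(T[0][int(p[1]),int(p[0])],onz(T,p,.05).round(3),onz(T,p,.1).round(3))
for n,c in(("T",T),("S",S)):
    for ce,st in lids(c): print(n,ce,st)
a=cv2.resize(T[0][140:260,200:310],None,fx=4,fy=4);b=cv2.resize(S[0][150:260,190:320],None,fx=4,fy=4)
h=max(a.shape[0],b.shape[0]);pad=lambda x:cv2.copyMakeBorder(x,0,h-x.shape[0],0,0,0)
o=np.hstack([pad(a),pad(b)]);o=cv2.resize(o,None,fx=.8,fy=.8)
cv2.imwrite("pics/crop1.png",o[:,:,::-1])
E
```

```text
[139 125 121] [0.595 0.071 0.05 ] [0.585 0.068 0.1  ]
[144 130 124] [ 0.593 -0.074  0.05 ] [ 0.584 -0.071  0.1  ]
[140 128 123] [0.46  0.074 0.05 ] [0.457 0.071 0.1  ]
[142 128 123] [ 0.465 -0.072  0.05 ] [ 0.461 -0.069  0.1  ]
[213 217 209] [ 0.535 -0.002  0.05 ] [ 0.528 -0.002  0.1  ]
T [224.5 179.9] [215 170  20  21 334]
T [278.1 181.1] [269 171  20  21 337]
T [341.8 217.2] [327 174  45  65 577]
T [223.6 228.7] [214 219  20  20 324]
T [276.5 228.3] [267 219  20  20 328]
S [132.8  17.9] [114   1  32  38 520]
S [193.5  33.2] [183  27  22  13 100]
S [145.6  48.6] [143  40   6  18  72]
S [85.4 81.2] [ 75  72  24  20 256]
S [372.   92.8] [359  86  27  12 110]
S [224.7 103.8] [222  95   6  21  74]
S [260.8 174.7] [252 164  19  23 366]
S [223.5 196.8] [214 186  20  23 386]
S [293.3 207.5] [284 196  20  24 396]
S [254.8 234.1] [245 222  21  25 421]
S [436.4 368. ] [410 351  51  33 588]
```

View pics/crop1.png

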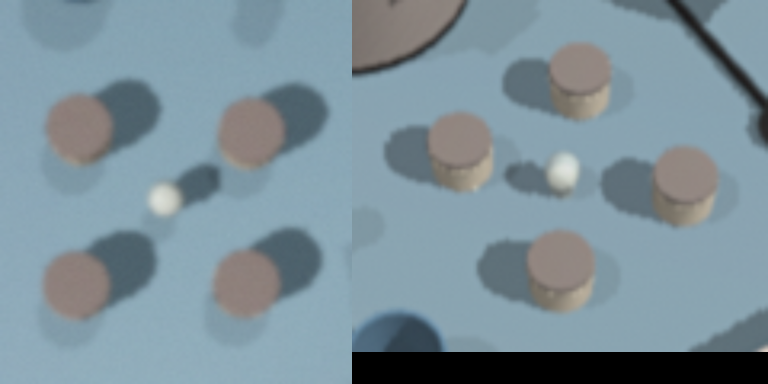

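The crop confirms four single grey-lidded pots at about top (224,180), (278,181), (224,229) and (276,228), with the clear stopper in the middle at (251,202). None of them are stacked. Next I'll locate the pan, the cooker and the button.

Run:
```python
from h import *
from scipy.spatial.transform import Rotation as Ro
T=get("top");S=get("scene")
L=[l[0] for l in lids(T) if l[1][4]<400]; LS=[l[0] for l in lids(S) if 340<l[1][4]<430]
for l in L:
    p=onz(T,l,.05); e=[tri(T,l,S,s) for s in LS]; k=min(e,key=lambda a:np.hypot(*(a[0][:2]-p[:2])))
    print("ram",l,p.round(3),"tri",k[0].round(3),k[1].round(4))
# pan
hsv=cv2.cvtColor(T[0],cv2.COLOR_RGB2HSV);m=((hsv[:,:,1]<40)&(hsv[:,:,2]>120)).astype(np.uint8);m[:, :95]=0;m[:,185:]=0;m[:145]=0;m[255:]=0
c=np.vstack(cv2.findContours(m,0,2)[0]);bx=cv2.boxPoints(cv2.minAreaRect(c))
w=np.array([onz(T,u,.065) for u in bx]);print("pan",bx.round(1).tolist(),w.round(3).tolist(),w.mean(0).round(4),np.linalg.norm(np.diff(w,axis=0),axis=1).round(3))
# crock
d=((T[0].max(2)<75)).astype(np.uint8);roi=np.zeros_like(d);roi[130:250,320:440]=1;d*=roi
d=cv2.morphologyEx(d,cv2.MORPH_OPEN,cv2.getStructuringElement(2,(25,25)))
c=max(cv2.findContours(d,0,2)[0],key=cv2.contourArea);h=cv2.convexHull(c)[:,0]
w=np.array([onz(T,u,.160)[:2] for u in h]).astype(np.float32);print("crock",cv2.fitEllipse(w),cv2.minEnclosingCircle(w))
# button
o=np.zeros_like(d);g=cv2.cvtColor(T[0],cv2.COLOR_RGB2GRAY);print(g[240:268:2,356:402:2])
R=Ro.from_rotvec(status.get_obs()["tool_rot"]).as_matrix();print(R.round(3))
a=cv2.resize(T[0][130:275,310:440],None,fx=5,fy=4);cv2.imwrite("pics/cook.png",cv2.resize(T[0][130:275,310:440],None,fx=4,fy=4,interpolation=2)[:,:,::-1])
```

```text
ram [224.5 179.9] [0.595 0.072 0.05 ] tri [0.599 0.073 0.029] 0.0014
ram [278.1 181.1] [ 0.593 -0.075  0.05 ] tri [ 0.597 -0.076  0.027] 0.0004
ram [223.6 228.8] [0.461 0.072 0.05 ] tri [0.463 0.073 0.028] 0.0016
ram [276.5 228.3] [ 0.464 -0.07   0.05 ] tri [ 0.466 -0.072  0.026] 0.0009
pan [[100.30000305175781, 240.60000610351562], [115.30000305175781, 146.8000030517578], [170.39999389648438, 155.6999969482422], [155.3000030517578, 249.39999389648438]] [[0.425, 0.398, 0.065], [0.681, 0.372, 0.065], [0.658, 0.221, 0.065], [0.404, 0.251, 0.065]] [0.542  0.3103 0.065 ] [0.257 0.153 0.256]
crock ((0.554955780506134, -0.3224009573459625), (0.23611150681972504, 0.24085427820682526), 19.165449142456055) ((0.5563369989395142, -0.32448193430900574), 0.1227494329214096)
[[106  74  43  40  36  39  45  45  44  44  45  45  47  43  39  38  33  28
   20  50  76  79  91]
 [ 88  63  16  10   9  13  16  14  16  14  14  12  16  16  10  14  14  12
   15  42  76  83  92]
 [ 79  59  13   6  11  15  15  13  15  15  10  15  10  13  11  12  14  12
   13  28  71  89  92]
 [ 75  62  19   5   8  13  13  16  13
[... 403 characters left out ...]
2  80  80  81  72  47
   22  18  35  84  91]
 [ 79  75  65  16  11  10  13  16  16  24  42  45  72  82  80  79  73  47
   21  15  30  79 104]
 [ 77  79  69  26  10   6  12  15  14  21  40  43  59  78  81  76  62  40
   19  19  29  92 141]
 [ 79  78  75  37   7   7  14  15  17  17  30  43  42  55  63  57  46  28
   20  23  27  98 152]
 [ 79  79  73  43   7   8  11  16  18  15  19  29  37  41  41  40  34  26
   34  41  62 119 155]
 [ 77  76  76  59  12   7  12  18  14  17  17  18  23  38  50  67  89 102
  122 130 140 152 156]
 [ 78  77  76  67  34  18  16  18  30  43  59  73  93 115 125 134 142 148
  154 156 156 155 154]]
[[ 0.943  0.331 -0.   ]
 [ 0.331 -0.943  0.001]
 [ 0.    -0.001 -1.   ]]
```

View pics/cook.png

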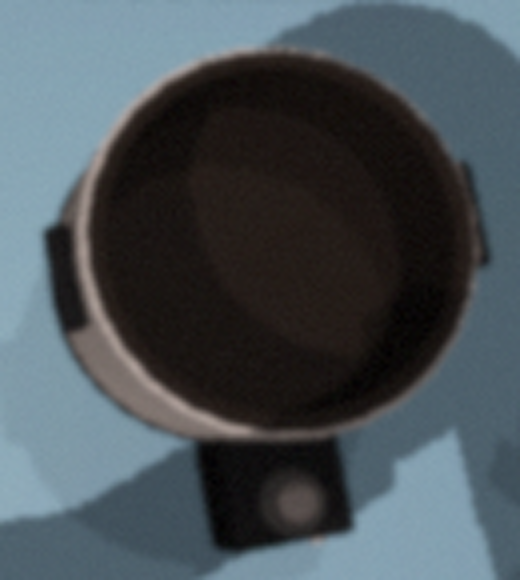

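Crop: the crock mouth is centred near (282,240) in the crop, or full-frame (380,190). The console is below it, with the button's light top at crop (296,498), full-frame (384,254.5). I'll square the tool with the world axes and head above the near-right ramekin.

```bash
cat > chk.py <<'E'
import sys
from h import *
from scipy.spatial.transform import Rotation as Ro
o=status.get_obs();R=Ro.from_rotvec(o["tool_rot"]).as_matrix();p=o["tool_pos"]
print("t",round(o["t"],2),"tcp",p.round(4),"yaw",np.degrees(np.arctan2(R[1,0],R[0,0])).round(2),"tilt",np.degrees(np.arccos(-R[2,2])).round(2),"F",o["contact_force"].round(2),"op",round(o["opening"],4),"grip",round(o["grip_force"],1))
if len(sys.argv)>3:
    print("go",(R.T@(np.array([float(v) for v in sys.argv[1:4]])-p)/.03).round(2))
E
python3 - <<'E'
from h import *
T=get("top")
for u in[(380.5,190),(379.3,190.3)]:print(onz(T,u,.16).round(4))
print("btn",onz(T,(384,254.7),.073).round(4), "base",onz(T,(382.5,255),.061).round(4))
E
python3 -m jog '[[0,0,1,0,0,0,1],[0,0,1,0,0,0,1],[0,0,1,0,0,0,1],[0,0,0.87,0,0,0,1],[0,0,0,0,0,0,1]]' 40; python3 chk.py .464 -.071 .15
```

```text
[ 0.5529 -0.3223  0.16  ]
[ 0.5521 -0.3193  0.16  ]
btn [ 0.3956 -0.3506  0.073 ] base [ 0.3951 -0.3501  0.061 ]
t: 0.98
tool_pos: [0.2071, -0.5896, 0.2313]
tool_rot: [-3.142, -0.002, 0.0]
contact_force: [0.8, 0.8, 0.0]
opening: 0.0853
grip_force: 0.0
t 0.97 tcp [ 0.2071 -0.5896  0.2313] yaw 0.06 tilt 0.0 F [0.83 0.81 0.04] op 0.0853 grip 0.0
go [  8.58 -17.28   2.71]
```

```bash
for i in 1 2 3; do python3 -m jog '[[0,0,0,0.477,-0.96,0,1],[0,0,0,0.477,-0.96,0,1],[0,0,0,0.477,-0.96,0,1],[0,0,0,0.477,-0.96,0,1],[0,0,0,0.477,-0.96,0,1]]' >/dev/null; done; python3 -m jog '[[0,0,0,0.477,-0.96,0,1],[0,0,0,0.477,-0.96,0,1],[0,0,0,0.477,-0.96,0,1],[0,0,0,0,0,0,1],[0,0,0,0,0,0,1]]'; python3 chk.py .464 -.071 .15
python3 - <<'E'
from h import *
T=get("top");print([(onz(T,l[0],.05).round(3),l[1][4]) for l in lids(T)])
E
```

```text
t: 3.48
tool_pos: [0.4645, -0.0715, 0.2313]
tool_rot: [3.141, 0.001, -0.0]
contact_force: [1.0, 0.5, -0.4]
opening: 0.0857
grip_force: 0.0
t 3.48 tcp [ 0.4645 -0.0715  0.2313] yaw 0.05 tilt 0.03 F [ 1.    0.48 -0.39] op 0.0857 grip 0.0
go [-0.02 -0.02  2.71]
[(array([0.595, 0.072, 0.05 ]), np.int32(334)), (array([ 0.609, -0.083,  0.05 ]), np.int32(93)), (array([ 0.469, -0.258,  0.05 ]), np.int32(392)), (array([0.461, 0.073, 0.05 ]), np.int32(330)), (array([ 0.451, -0.062,  0.05 ]), np.int32(117))]
```

```bash
python3 -m jog '[[0,0,0,0,0,1,1],[0,0,0,0,0,1,1],[0,0,0,0,0,1,1],[0,0,0,0,0,1,1],[0,0,0,0,0,1,1]]'; python3 -m jog '[[0,0,0,0,0,1,1],[0,0,0,0,0,1,1],[0,0,0,0,0,0,1],[0,0,0,0,0,0,0],[0,0,0,0,0,0,-1]]' 40 ; python3 -m jog '[[0,0,0,0,0,0,-1],[0,0,0,0,0,0,-1],[0,0,0,0,0,0,-1],[0,0,0,0,0,0,-1],[0,0,0,0,0,0,-1]]'
python3 -m jog '[[0,0,0,0,0,-0.3,-1],[0,0,0,0,0,-0.7,-1],[0,0,0,0,0,-1,-1],[0,0,0,0,0,-1,-1],[0,0,0,0,0,-1,-1]]' >/dev/null
python3 -m jog '[[0,0,0,0,0,-1,-1],[0,0,0,0,0,-1,-1],[0,0,0,0,0,-1,-1],[0,0,0,0,0,0,-1],[0,0,0,0,0,0,-1]]' >/dev/null
for i in 1 2 3 4 5; do python3 -m jog '[[0,0,0,0,0,0,-1]]'|grep contact; done; python3 chk.py .617 -.322 .25
```

```text
t: 4.15
tool_pos: [0.4644, -0.0723, 0.0805]
tool_rot: [3.141, -0.002, 0.001]
contact_force: [1.1, -0.1, -0.6]
opening: 0.0857
grip_force: 0.0
t: 4.78
tool_pos: [0.4663, -0.0718, 0.0236]
tool_rot: [3.141, -0.0, 0.006]
contact_force: [-0.3, -0.1, -2.9]
opening: 0.0569
grip_force: 43.0
t: 5.4
tool_pos: [0.4664, -0.0718, 0.0235]
tool_rot: [3.14, 0.0, 0.005]
contact_force: [-1.3, -1.6, 6.6]
opening: 0.057
grip_force: 43.9
contact_force: [0.1, -0.1, -3.0]
contact_force: [0.2, -0.5, -2.4]
contact_force: [0.4, -0.4, -3.5]
contact_force: [-0.5, -0.5, -3.1]
contact_force: [-0.4, -0.4, -3.1]
t 7.28 tcp [ 0.4647 -0.0712  0.2313] yaw 0.01 tilt 0.0 F [-0.37 -0.44 -3.11] op 0.0565 grip 43.6
go [ 5.08  8.36 -0.62]
```

It's full (about 3 N), so it goes to the crock's far slot.

```bash
python3 -m jog '[[0,0,0,0.3,0.5,-0.5,-1],[0,0,0,0.564,0.929,-0.4,-1],[0,0,0,0.564,0.929,0,-1],[0,0,0,0.564,0.929,0,-1],[0,0,0,0.564,0.929,0,-1]]' >/dev/null;python3 -m jog '[[0,0,0,0.564,0.929,0,-1],[0,0,0,0.564,0.929,0,-1],[0,0,0,0.564,0.929,0,-1],[0,0,0,0.564,0.929,0,-1],[0,0,0,0.264,0.429,0,-1]]' >/dev/null;python3 -m jog '[[0,0,0,0,0,0,-1],[0,0,0,0,0,0,-1]]'; python3 chk.py .617 -.322 .1
python3 - <<'E'
from h import *
T=get("top");S=get("scene")
o=np.zeros((576,768,3),np.uint8)
a=cv2.resize(T[0][110:270,300:440],(448,512));b=cv2.resize(S[0][60:200,130:270],(320,320));o[:512,:448]=a;o[:320,448:]=b
cv2.imwrite("pics/c2.png",o[:,:,::-1])
E
```

```text
t: 8.78
tool_pos: [0.6167, -0.3212, 0.2583]
tool_rot: [-3.141, -0.001, 0.001]
contact_force: [-0.0, -0.2, -2.7]
opening: 0.0568
grip_force: 43.7
t 8.78 tcp [ 0.6167 -0.3212  0.2583] yaw 0.03 tilt 0.05 F [-0.02 -0.25 -2.66] op 0.0568 grip 43.7
go [0.01 0.03 5.28]
```

View pics/c2.png

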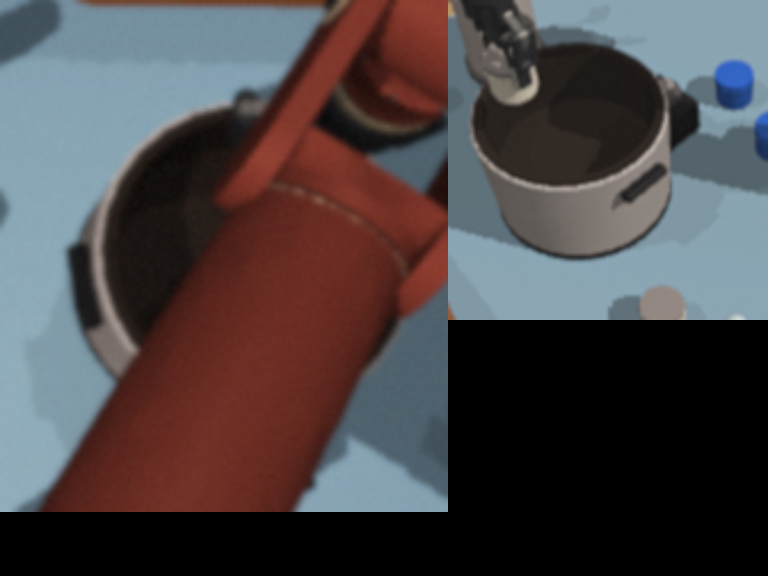

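The ramekin hangs over the crock (scene inset (515,90)) and is clear of the rim. I'll lower it.

```bash
python3 -m jog '[[0,0,0,0,0,1,-1],[0,0,0,0,0,1,-1],[0,0,0,0,0,1,-1],[0,0,0,0,0,1,-1],[0,0,0,0,0,0.6,-1]]' >/dev/null;python3 -m jog '[[0,0,0,0,0,0.3,-1],[0,0,0,0,0,0.3,-1],[0,0,0,0,0,0.2,-1],[0,0,0,0,0,0,-1],[0,0,0,0,0,0,-1]]';python3 -m jog '[[0,0,0,0,0,0.1,-1],[0,0,0,0,0,0,-1],[0,0,0,0,0,0,-1]]'
```

```text
t: 10.12
tool_pos: [0.6173, -0.3224, 0.097]
tool_rot: [3.141, 0.0, 0.002]
contact_force: [-0.5, -0.5, -3.0]
opening: 0.0573
grip_force: 43.7
t: 10.5
tool_pos: [0.6171, -0.3223, 0.0936]
tool_rot: [3.141, 0.0, 0.001]
contact_force: [-0.0, -0.5, -2.3]
opening: 0.0566
grip_force: 44.0
```

```bash
python3 -m jog '[[0,0,0,0,0,0.05,-1],[0,0,0,0,0,0,-1],[0,0,0,0,0,0,0.55],[0,0,0,0,0,0,0.55],[0,0,0,0,0,0,0.55]]';python3 -m jog '[[0,0,0,0,0,0,0.55],[0,0,0,0,0,-0.5,0.55],[0,0,0,0,0,-1,0.55],[0,0,0,0,0,-1,0.55],[0,0,0,0,0,-1,0.55]]';python3 -m jog '[[0,0,0,0,0,-1,0.55],[0,0,0,0,0,-1,0.55],[0,0,0,-0.08,-0.92,0,1],[0,0,0,-0.08,-0.92,0,1],[0,0,0,-0.08,-0.92,0,1]]' >/dev/null;python3 -m jog '[[0,0,0,-0.08,-0.92,0,1],[0,0,0,-0.08,-0.92,0,1],[0,0,0,-0.08,-0.92,0,1],[0,0,0,-0.08,-0.92,0,1],[0,0,0,-0.08,-0.92,0,1]]' >/dev/null;python3 -m jog '[[0,0,0,-0.08,-0.92,0,1],[0,0,0,0,0,0,1],[0,0,0,0,0,0,1]]';python3 chk.py .595 -.075 .021
python3 - <<'E'
from h import *
T=get("top");print([(onz(T,l[0],.05).round(3),l[1][4]) for l in lids(T)])
S=get("scene");print([(onz(S,l[0],.028).round(3),l[1][4]) for l in lids(S)if l[1][4]>300])
cv2.imwrite("pics/c3.png",np.hstack([cv2.resize(T[0],(512,384)),cv2.resize(S[0][60:200,130:232],(280,384))])[:,:,::-1])
E
```

```text
t: 11.12
tool_pos: [0.617, -0.322, 0.0916]
tool_rot: [-3.142, -0.0, -0.0]
contact_force: [0.2, -0.1, -0.1]
opening: 0.0661
grip_force: 0.0
t: 11.75
tool_pos: [0.6172, -0.3222, 0.1992]
tool_rot: [3.141, 0.0, 0.002]
contact_force: [-0.4, 0.1, -0.3]
opening: 0.0664
grip_force: 0.0
t: 13.38
tool_pos: [0.5952, -0.0734, 0.2566]
tool_rot: [3.141, 0.001, -0.0]
contact_force: [-0.4, 0.5, 0.4]
opening: 0.0856
grip_force: 0.0
t 13.38 tcp [ 0.5952 -0.0734  0.2566] yaw 0.04 tilt 0.03 F [-0.44  0.52  0.36] op 0.0856 grip 0.0
go [-0.    0.05  7.85]
[(array([ 0.627, -0.335,  0.05 ]), np.int32(449)), (array([0.595, 0.072, 0.05 ]), np.int32(333)), (array([ 0.604, -0.078,  0.05 ]), np.int32(188)), (array([ 0.523, -0.688,  0.05 ]), np.int32(68)), (array([0.461, 0.072, 0.05 ]), np.int32(325)), (array([ 0.397, -0.357,  0.05 ]), np.int32(69))]
[(array([ 0.598, -0.076,  0.028]), np.int32(381)), (array([0.464, 0.072, 0.028]), np.int32(398)), (array([0.6  , 0.072, 0.028]), np.int32(422))]
```

View pics/c3.png

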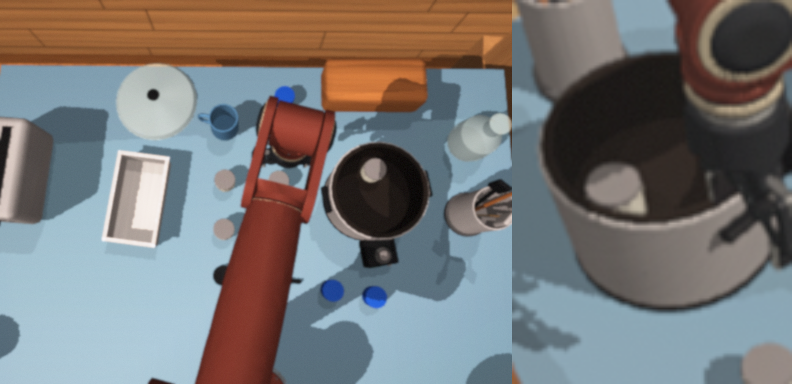

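The first ramekin stands upright in the crock (top (373,169)). On to the second.

```bash
python3 -m jog '[[0,0,0,0,0.05,1,1],[0,0,0,0,0,1,1],[0,0,0,0,0,1,1],[0,0,0,0,0,1,1],[0,0,0,0,0,1,1]]' >/dev/null; python3 -m jog '[[0,0,0,0,0,1,1],[0,0,0,0,0,1,1],[0,0,0,0,0,0.8,1],[0,0,0,0,0,0,1],[0,0,0,0,0,0,0]]'; python3 -m jog '[[0,0,0,0,0,0,-1],[0,0,0,0,0,0,-1],[0,0,0,0,0,0,-1],[0,0,0,0,0,0,-1],[0,0,0,0,0,0,-1]]' 40
python3 -m jog '[[0,0,0,0,0,-0.3,-1],[0,0,0,0,0,-0.7,-1],[0,0,0,0,0,-1,-1],[0,0,0,0,0,-1,-1],[0,0,0,0,0,-1,-1]]' >/dev/null
python3 -m jog '[[0,0,0,0,0,-1,-1],[0,0,0,0,0,-1,-1],[0,0,0,0,0,-1,-1],[0,0,0,0,0,-1,-1],[0,0,0,0,0,0,-1]]' >/dev/null
for i in 1 2 3 4 5; do python3 -m jog '[[0,0,0,0,0,0,-1]]'|grep contact; done; python3 chk.py .553 -.322 .25
```

```text
t: 14.72
tool_pos: [0.5961, -0.0758, 0.0238]
tool_rot: [3.141, -0.001, 0.002]
contact_force: [0.4, 0.1, 0.1]
opening: 0.0698
grip_force: 0.0
t: 15.35
tool_pos: [0.5969, -0.0756, 0.0249]
tool_rot: [3.141, 0.0, 0.005]
contact_force: [0.2, -0.5, 5.8]
opening: 0.0569
grip_force: 43.7
contact_force: [0.7, -0.0, -3.2]
contact_force: [-0.6, 0.3, -2.8]
contact_force: [-0.3, -0.4, -2.2]
contact_force: [-0.3, -0.4, -2.8]
contact_force: [0.5, 0.3, -3.2]
t 17.23 tcp [ 0.5953 -0.0752  0.2626] yaw 0.0 tilt 0.02 F [ 0.49  0.32 -3.16] op 0.0565 grip 43.3
go [-1.41  8.23  0.42]
```

Full again, so it goes to the crock's centre slot.

```bash
python3 -m jog '[[0,0,0,-0.08,0.457,0,-1],[0,0,0,-0.157,0.914,0,-1],[0,0,0,-0.157,0.914,0,-1],[0,0,0,-0.157,0.914,0,-1],[0,0,0,-0.157,0.914,0,-1]]' >/dev/null;python3 -m jog '[[0,0,0,-0.157,0.914,0,-1],[0,0,0,-0.157,0.914,0,-1],[0,0,0,-0.157,0.914,0,-1],[0,0,0,-0.157,0.914,0,-1],[0,0,0,-0.08,0.457,0,-1]]' >/dev/null;python3 -m jog '[[0,0,0,0,0,0.5,-1],[0,0,0,0,0,1,-1],[0,0,0,0,0,1,-1],[0,0,0,0,0,1,-1],[0,0,0,0,0,1,-1]]'>/dev/null;python3 -m jog '[[0,0,0,0,0,0.5,-1],[0,0,0,0,0,0.3,-1],[0,0,0,0,0,0,-1],[0,0,0,0,0,0,-1]]';python3 chk.py .553 -.322 .096
```

```text
t: 19.6
tool_pos: [0.5537, -0.3225, 0.1053]
tool_rot: [3.14, 0.0, 0.003]
contact_force: [-0.5, -0.4, -2.5]
opening: 0.0567
grip_force: 43.5
t 19.6 tcp [ 0.5537 -0.3225  0.1053] yaw 0.01 tilt 0.14 F [-0.5  -0.43 -2.52] op 0.0567 grip 43.5
go [-0.02 -0.02  0.31]
```

```bash
python3 -m jog '[[0,0,0,0,0,0.25,-1],[0,0,0,0,0,0.1,-1],[0,0,0,0,0,0,-1],[0,0,0,0,0,0,-1]]';python3 -m jog '[[0,0,0,0,0,0.06,-1],[0,0,0,0,0,0,-1],[0,0,0,0,0,0,-1]]'
```

```text
t: 20.1
tool_pos: [0.5531, -0.3222, 0.0949]
tool_rot: [3.141, 0.0, 0.0]
contact_force: [-3.1, 2.5, 5.9]
opening: 0.0563
grip_force: 44.1
t: 20.48
tool_pos: [0.5531, -0.3222, 0.0949]
tool_rot: [3.141, 0.0, -0.0]
contact_force: [-7.6, 4.6, 13.0]
opening: 0.057
grip_force: 45.0
```

```bash
python3 -m jog '[[0,0,0,0,0,-0.06,-1],[0,0,0,0,0,0,0.55],[0,0,0,0,0,0,0.55],[0,0,0,0,0,0,0.55],[0,0,0,0,0,0,0.55]]';python3 -m jog '[[0,0,0,0,0,-0.5,0.55],[0,0,0,0,0,-1,0.55],[0,0,0,0,0,-1,0.55],[0,0,0,0,0,-1,0.55],[0,0,0,0,0,-1,0.55]]' >/dev/null;python3 -m jog '[[0,0,0,0,0,-1,0.55],[0,0,0,0.1,-0.936,0,1],[0,0,0,0.1,-0.936,0,1],[0,0,0,0.1,-0.936,0,1],[0,0,0,0.1,-0.936,0,1]]' >/dev/null;python3 -m jog '[[0,0,0,0.1,-0.936,0,1],[0,0,0,0.1,-0.936,0,1],[0,0,0,0.1,-0.936,0,1],[0,0,0,0.1,-0.936,0,1],[0,0,0,0.1,-0.936,0,1]]' >/dev/null;python3 -m jog '[[0,0,0,0.1,-0.936,0,1],[0,0,0,0.1,-0.936,0,1],[0,0,0,0.1,-0.936,0,1],[0,0,0,0.1,-0.936,0,1],[0,0,0,0.1,-0.936,0,1]]' >/dev/null;python3 -m jog '[[0,0,0,0,0,0,1],[0,0,0,0,0,0,1]]'
python3 - <<'E'
from h import *
T=get("top");print([(onz(T,l[0],.05).round(3),l[1][4]) for l in lids(T)])
S=get("scene");print([(onz(S,l[0],.028).round(3),l[1][4]) for l in lids(S)if l[1][4]>300])
cv2.imwrite("pics/c4.png",np.hstack([cv2.resize(T[0],(512,384)),cv2.resize(S[0][60:200,130:232],(280,384))])[:,:,::-1])
E
python3 chk.py .595 .072 .021
```

```text
t: 21.1
tool_pos: [0.5529, -0.3219, 0.0931]
tool_rot: [-3.141, -0.0, 0.0]
contact_force: [-0.1, 0.3, 0.4]
opening: 0.0659
grip_force: 0.0
t: 23.85
tool_pos: [0.595, 0.0707, 0.259]
tool_rot: [3.141, 0.0, 0.001]
contact_force: [-0.0, 0.3, 0.1]
opening: 0.0854
grip_force: 0.0
[(array([ 0.627, -0.339,  0.05 ]), np.int32(365)), (array([0.601, 0.075, 0.05 ]), np.int32(237)), (array([ 0.5  , -0.243,  0.05 ]), np.int32(585)), (array([ 0.561, -0.339,  0.05 ]), np.int32(357)), (array([ 0.523, -0.691,  0.05 ]), np.int32(61))]
[(array([ 0.485, -1.021,  0.028]), np.int32(559)), (array([ 0.53 , -0.382,  0.028]), np.int32(376)), (array([0.464, 0.072, 0.028]), np.int32(384)), (array([0.6  , 0.071, 0.028]), np.int32(404))]
t 23.95 tcp [0.5949 0.0703 0.2587] yaw -0.05 tilt 0.03 F [-0.3   0.2   0.55] op 0.0848 grip 0.0
go [-0.   -0.06  7.92]
```

View pics/c4.png

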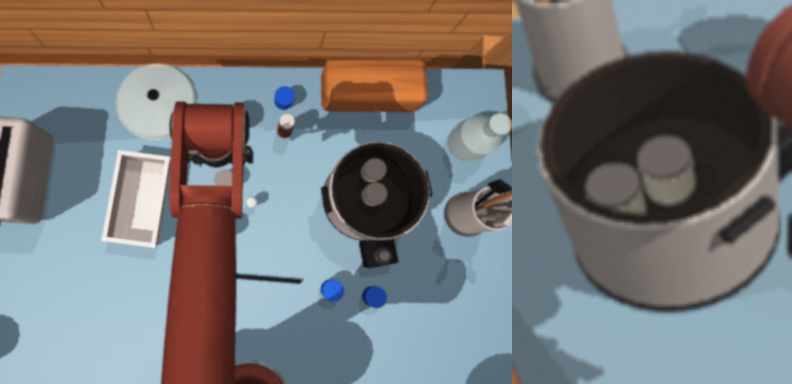

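Both ramekins stand in the crock at top (373,169) and (374,194). The mug is partly hidden by the arm. Now the third.

```bash
python3 -m jog '[[0,0,0,0,-0.06,1,1],[0,0,0,0,0,1,1],[0,0,0,0,0,1,1],[0,0,0,0,0,1,1],[0,0,0,0,0,1,1]]' >/dev/null; python3 -m jog '[[0,0,0,0,0,1,1],[0,0,0,0,0,1,1],[0,0,0,0,0,0.9,1],[0,0,0,0,0,0,1],[0,0,0,0,0,0,0]]'; python3 -m jog '[[0,0,0,0,0,0,-1],[0,0,0,0,0,0,-1],[0,0,0,0,0,0,-1],[0,0,0,0,0,0,-1],[0,0,0,0,0,0,-1]]' 40
python3 -m jog '[[0,0,0,0,0,-0.3,-1],[0,0,0,0,0,-0.7,-1],[0,0,0,0,0,-1,-1],[0,0,0,0,0,-1,-1],[0,0,0,0,0,-1,-1]]' >/dev/null
python3 -m jog '[[0,0,0,0,0,-1,-1],[0,0,0,0,0,0,-1],[0,0,0,0,0,0,-1],[0,0,0,0,0,0,-1],[0,0,0,0,0,0,-1]]' >/dev/null
for i in 1 2 3 4 5; do python3 -m jog '[[0,0,0,0,0,0,-1]]'|grep contact; done; python3 chk.py .615 .304 .2
python3 - <<'E'
from h import *
T=get("top")
hsv=cv2.cvtColor(T[0],cv2.COLOR_RGB2HSV);m=((hsv[:,:,1]<40)&(hsv[:,:,2]>120)).astype(np.uint8);m[:, :90]=0;m[:,180:]=0;m[:145]=0;m[265:]=0
c=np.vstack(cv2.findContours(m,0,2)[0]);bx=cv2.boxPoints(cv2.minAreaRect(c))
w=np.array([onz(T,u,.065) for u in bx]);print("pan",w.round(3).tolist(),w.mean(0).round(4),np.linalg.norm(np.diff(w,axis=0),axis=1).round(3))
E
```

```text
t: 25.2
tool_pos: [0.5957, 0.0725, 0.0225]
tool_rot: [3.142, -0.001, 0.003]
contact_force: [-0.6, -0.0, 0.1]
opening: 0.0695
grip_force: 0.0
t: 25.82
tool_pos: [0.5966, 0.0728, 0.0236]
tool_rot: [3.141, 0.0, 0.006]
contact_force: [-0.3, -1.1, 6.7]
opening: 0.0566
grip_force: 43.3
contact_force: [0.5, 0.9, -0.6]
contact_force: [-0.4, -0.1, -0.4]
contact_force: [0.1, 0.7, -0.7]
contact_force: [0.0, -0.2, -0.5]
contact_force: [0.2, -0.1, -1.7]
t 27.7 tcp [0.5949 0.073  0.1714] yaw 0.0 tilt 0.01 F [ 0.21 -0.14 -1.69] op 0.0567 grip 42.9
go [ 0.67 -7.7  -0.95]
pan [[0.4, 0.401, 0.065], [0.683, 0.367, 0.065], [0.646, 0.153, 0.065], [0.366, 0.195, 0.065]] [0.5238 0.2792 0.065 ] [0.285 0.217 0.283]
```

About 0.8 N, so it's empty and goes to the pan's far slot.

```bash
python3 -m jog '[[0,0,0,0.03,-0.5,-0.5,-1],[0,0,0,0.03,-0.97,-0.3,-1],[0,0,0,0.03,-0.97,0,-1],[0,0,0,0.03,-0.97,0,-1],[0,0,0,0.03,-0.97,0,-1]]' >/dev/null;python3 -m jog '[[0,0,0,0.03,-0.97,0,-1],[0,0,0,0.03,-0.97,0,-1],[0,0,0,0.03,-0.97,0,-1],[0,0,0,0,-0.47,0,-1],[0,0,0,0,0,0,-1]]' >/dev/null;python3 -m jog '[[0,0,0,0,0,0,-1],[0,0,0,0,0,0,-1]]'; python3 chk.py .602 .306 .0275
python3 - <<'E'
from h import *
T=get("top");S=get("scene")
cv2.imwrite("pics/c5.png",np.hstack([cv2.resize(T[0][130:270,80:220],(384,384)),cv2.resize(S[0][210:350,250:400],(411,384))])[:,:,::-1])
for z,p in((.065,(.542,.311)),(.004,(.542,.311))):
  c,s=np.cos(-.1),np.sin(-.1)
  for a,b in((1,1),(1,-1),(-1,-1),(-1,1)):
    q=(p[0]+c*a*.118-s*b*.065,p[1]+s*a*.118+c*b*.065,z);print(proj(T,q).round(1),proj(S,q).round(1))
E
```

```text
t: 29.25
tool_pos: [0.6022, 0.3049, 0.1954]
tool_rot: [3.141, -0.002, 0.0]
contact_force: [0.1, -0.6, -1.0]
opening: 0.0565
grip_force: 42.9
t 29.25 tcp [0.6022 0.3049 0.1954] yaw -0.06 tilt 0.01 F [ 0.08 -0.57 -0.99] op 0.0565 grip 42.9
go [-0.01 -0.04  5.6 ]
[118.1 152.3] [309.4 333.1]
[165.2 157.4] [278.1 286.7]
[152.8 243.9] [354.4 240.1]
[104.2 238.5] [388.1 280.9]
[124.1 157.5] [306.8 339.7]
[169.1 162.4] [277.1 295.1]
[157.4 244.9] [350.1 250. ]
[111.1 239.7] [382.  289.5]
```

View pics/c5.png

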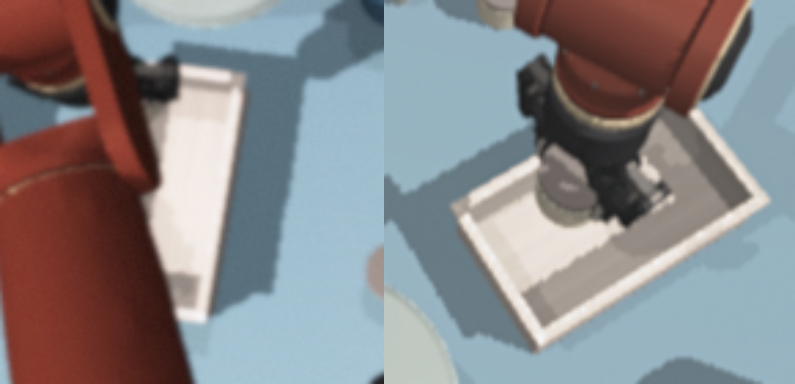

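The pan's rim corners in the scene view (306,336), (389,282) and (276,286) agree with my pan estimate. Lowering.

```bash
python3 -m jog '[[0,0,0,0,0,1,-1],[0,0,0,0,0,1,-1],[0,0,0,0,0,1,-1],[0,0,0,0,0,1,-1],[0,0,0,0,0,1,-1]]' >/dev/null;python3 -m jog '[[0,0,0,0,0,0.3,-1],[0,0,0,0,0,0.2,-1],[0,0,0,0,0,0,-1],[0,0,0,0,0,0,-1]]';python3 -m jog '[[0,0,0,0,0,0.1,-1],[0,0,0,0,0,0,-1],[0,0,0,0,0,0,-1]]'
```

```text
t: 30.48
tool_pos: [0.603, 0.3061, 0.0318]
tool_rot: [-3.141, -0.0, -0.004]
contact_force: [-0.5, -0.3, -0.8]
opening: 0.0567
grip_force: 42.9
t: 30.85
tool_pos: [0.6023, 0.3059, 0.0276]
tool_rot: [-3.141, -0.0, -0.001]
contact_force: [0.2, 0.6, 1.1]
opening: 0.0571
grip_force: 43.0
```

Touching down. I'll release and go to the fourth at (0.462, 0.072).

```bash
python3 -m jog '[[0,0,0,0,0,0,0.55],[0,0,0,0,0,0,0.55],[0,0,0,0,0,0,0.55],[0,0,0,0,0,-0.5,0.55],[0,0,0,0,0,-1,0.55]]';python3 -m jog '[[0,0,0,0,0,-1,0.55],[0,0,0,0,0,-1,0.55],[0,0,0,0,0,-1,0.55],[0,0,0,0,0,-1,0.55],[0,0,0,-0.52,0.87,0,1]]' >/dev/null;python3 -m jog '[[0,0,0,-0.52,0.87,0,1],[0,0,0,-0.52,0.87,0,1],[0,0,0,-0.52,0.87,0,1],[0,0,0,-0.52,0.87,0,1],[0,0,0,-0.52,0.87,0,1]]' >/dev/null;python3 -m jog '[[0,0,0,-0.52,0.87,0,1],[0,0,0,-0.52,0.87,0,1],[0,0,0,-0.52,0.87,0,1],[0,0,0,0,0,0,1],[0,0,0,0,0,0,1]]'
python3 - <<'E'
from h import *
T=get("top");print([(onz(T,l[0],.05).round(3),l[1][4]) for l in lids(T)])
S=get("scene");print([(onz(S,l[0],.028).round(3),l[1][4]) for l in lids(S)if l[1][4]>300])
cv2.imwrite("pics/c6.png",np.hstack([cv2.resize(T[0][130:270,80:220],(384,384)),cv2.resize(S[0][130:350,150:400],(411,384))])[:,:,::-1])
E
python3 chk.py .462 .072 .021
```

```text
t: 31.48
tool_pos: [0.601, 0.3054, 0.0719]
tool_rot: [3.141, 0.0, -0.004]
contact_force: [0.2, -0.2, -0.7]
opening: 0.0661
grip_force: 0.0
t: 33.35
tool_pos: [0.4621, 0.0712, 0.1932]
tool_rot: [-3.141, 0.0, -0.003]
contact_force: [0.3, 1.1, 0.3]
opening: 0.0855
grip_force: 0.0
[(array([ 0.629, -0.343,  0.05 ]), np.int32(350)), (array([ 0.562, -0.344,  0.05 ]), np.int32(343)), (array([ 0.48 , -0.229,  0.05 ]), np.int32(99))]
[(array([ 0.484, -1.02 ,  0.028]), np.int32(568)), (array([ 0.529, -0.383,  0.028]), np.int32(385)), (array([0.464, 0.072, 0.028]), np.int32(390))]
t 33.45 tcp [0.4621 0.0715 0.1928] yaw 0.05 tilt 0.04 F [ 0.91 -0.14 -0.21] op 0.0852 grip 0.0
go [-0.01 -0.02  5.73]
```

View pics/c6.png

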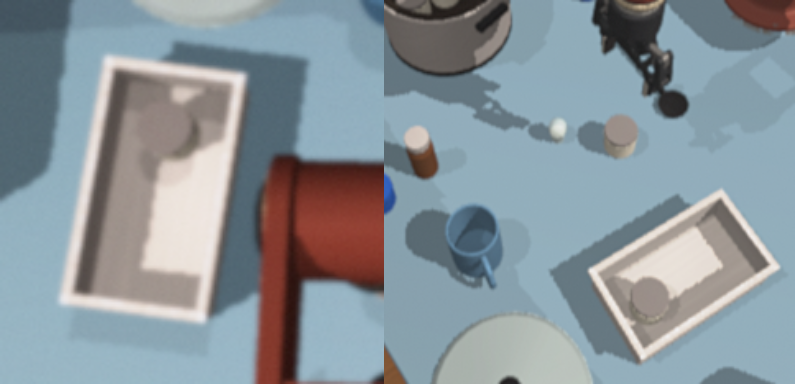

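The third ramekin stands in the far end of the pan (crop (166,127)). Now the fourth.

```bash
python3 -m jog '[[0,0,0,0,0,1,1],[0,0,0,0,0,1,1],[0,0,0,0,0,1,1],[0,0,0,0,0,1,1],[0,0,0,0,0,1,1]]' >/dev/null; python3 -m jog '[[0,0,0,0,0,0.7,1],[0,0,0,0,0,0,1],[0,0,0,0,0,0,0]]'; python3 -m jog '[[0,0,0,0,0,0,-1],[0,0,0,0,0,0,-1],[0,0,0,0,0,0,-1],[0,0,0,0,0,0,-1],[0,0,0,0,0,0,-1]]' 40
python3 -m jog '[[0,0,0,0,0,-0.3,-1],[0,0,0,0,0,-0.7,-1],[0,0,0,0,0,-1,-1],[0,0,0,0,0,-1,-1],[0,0,0,0,0,-1,-1]]' >/dev/null
python3 -m jog '[[0,0,0,0,0,-1,-1],[0,0,0,0,0,-1,-1],[0,0,0,0,0,0,-1],[0,0,0,0,0,0,-1],[0,0,0,0,0,0,-1]]' >/dev/null
for i in 1 2 3 4 5; do python3 -m jog '[[0,0,0,0,0,0,-1]]'|grep contact; done; python3 chk.py .482 .317 .2
```

```text
t: 34.45
tool_pos: [0.4625, 0.0712, 0.0222]
tool_rot: [-3.142, -0.001, -0.002]
contact_force: [0.7, -1.0, 0.7]
opening: 0.0699
grip_force: 0.0
t: 35.08
tool_pos: [0.4633, 0.071, 0.0231]
tool_rot: [-3.141, -0.0, -0.006]
contact_force: [-0.2, 0.7, 6.6]
opening: 0.0567
grip_force: 43.3
contact_force: [-0.4, -0.0, -0.1]
contact_force: [0.0, 0.1, -0.3]
contact_force: [0.8, 0.5, -1.1]
contact_force: [0.3, -0.2, -1.2]
contact_force: [-0.6, 0.1, -0.9]
t 36.95 tcp [0.4617 0.0709 0.2014] yaw 0.01 tilt 0.01 F [-0.62  0.05 -0.88] op 0.0566 grip 42.8
go [ 0.68 -8.2   0.05]
```

Empty, so it goes to the pan's near slot.

```bash
python3 -m jog '[[0,0,0,0.04,-0.455,0,-1],[0,0,0,0.076,-0.911,0,-1],[0,0,0,0.076,-0.911,0,-1],[0,0,0,0.076,-0.911,0,-1],[0,0,0,0.076,-0.911,0,-1]]' >/dev/null;python3 -m jog '[[0,0,0,0.076,-0.911,0,-1],[0,0,0,0.076,-0.911,0,-1],[0,0,0,0.076,-0.911,0,-1],[0,0,0,0.076,-0.911,0,-1],[0,0,0,0.04,-0.455,0,-1]]' >/dev/null;python3 -m jog '[[0,0,0,0,0,0,-1],[0,0,0,0,0,0,-1]]'; python3 chk.py .482 .317 .0275
python3 - <<'E'
from h import *
T=get("top");S=get("scene")
cv2.imwrite("pics/c7.png",np.hstack([cv2.resize(T[0][130:270,80:220],(384,384)),cv2.resize(S[0][210:350,250:400],(411,384))])[:,:,::-1])
E
```

```text
t: 38.45
tool_pos: [0.4822, 0.3163, 0.2012]
tool_rot: [3.141, -0.0, -0.0]
contact_force: [-0.5, -0.6, -0.3]
opening: 0.0569
grip_force: 42.9
t 38.45 tcp [0.4822 0.3163 0.2012] yaw -0.02 tilt 0.03 F [-0.52 -0.64 -0.28] op 0.0569 grip 42.9
go [-0.01 -0.03  5.79]
```

View pics/c7.png

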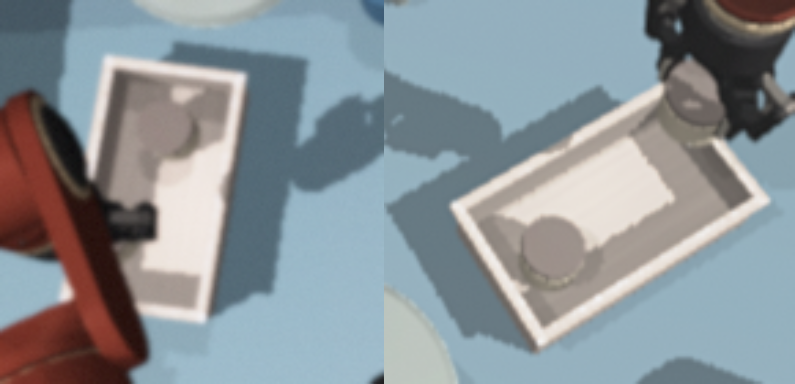

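The pan hasn't moved (right scene corner still at crop (765,198)), and the far ramekin is upright at (553,247). Lowering the last one.

```bash
python3 -m jog '[[0,0,0,0,0,1,-1],[0,0,0,0,0,1,-1],[0,0,0,0,0,1,-1],[0,0,0,0,0,1,-1],[0,0,0,0,0,1,-1]]' >/dev/null;python3 -m jog '[[0,0,0,0,0,0.4,-1],[0,0,0,0,0,0.25,-1],[0,0,0,0,0,0,-1],[0,0,0,0,0,0,-1]]';python3 -m jog '[[0,0,0,0,0,0.12,-1],[0,0,0,0,0,0,-1],[0,0,0,0,0,0,-1]]'; python3 -m jog '[[0,0,0,0,0,0,0.55],[0,0,0,0,0,0,0.55],[0,0,0,0,0,0,0.55],[0,0,0,0,0,-0.5,0.55],[0,0,0,0,0,-1,0.55]]'; python3 -m jog '[[0,0,0,0,0,-1,0.55],[0,0,0,0,0,-1,0.55],[0,0,0,0,0,-1,0.55],[0,0,0,0,0,-1,0.55],[0,0,0,0,0,-1,0.55]]' >/dev/null; python3 chk.py .396 -.350 .15
```

```text
t: 39.67
tool_pos: [0.4832, 0.3172, 0.0332]
tool_rot: [-3.141, -0.0, -0.003]
contact_force: [0.2, -0.7, -1.4]
opening: 0.0569
grip_force: 42.9
t: 40.05
tool_pos: [0.4823, 0.3168, 0.0283]
tool_rot: [-3.142, -0.0, -0.0]
contact_force: [0.1, 0.4, -1.8]
opening: 0.0569
grip_force: 42.9
t: 40.67
tool_pos: [0.4814, 0.3164, 0.0731]
tool_rot: [3.14, 0.0, -0.004]
contact_force: [0.7, -0.3, -0.4]
opening: 0.0663
grip_force: 0.0
t 41.3 tcp [0.4823 0.3168 0.2256] yaw 0.0 tilt 0.09 F [ 0.45 -0.08  0.04] op 0.0663 grip 0.0
go [-2.88 22.23  2.5 ]
```

```bash
for i in 1 2 3 4; do python3 -m jog '[[0,0,0,-0.12,0.967,0,-1],[0,0,0,-0.12,0.967,0,-1],[0,0,0,-0.12,0.967,0,-1],[0,0,0,-0.12,0.967,0,-1],[0,0,0,-0.12,0.967,0,-1]]' >/dev/null; done; python3 -m jog '[[0,0,0,-0.12,0.967,0,-1],[0,0,0,-0.12,0.967,0,-1],[0,0,0,-0.12,0.967,0,-1],[0,1,0,0,0,0,-1],[0,1,0,0,0,0,-1]]' >/dev/null;python3 -m jog '[[0,1,0,0,0,0,-1],[0,0,0,0,0,0,-1],[0,0,0,0,0,0,-1]]';python3 chk.py .400 -.350 .095
python3 - <<'E'
from h import *
T=get("top");S=get("scene")
cv2.imwrite("pics/c8.png",np.hstack([cv2.resize(T[0],(400,300)),cv2.resize(S[0],(400,300))])[:,:,::-1])
E
```

```text
t: 44.8
tool_pos: [0.3997, -0.3506, 0.2241]
tool_rot: [3.114, 0.0, 0.409]
contact_force: [-0.5, 1.3, 0.3]
opening: -0.0001
grip_force: 0.0
t 44.8 tcp [ 0.3997 -0.3506  0.2241] yaw 0.03 tilt 14.98 F [-0.5   1.28  0.34] op -0.0001 grip 0.0
go [-1.1  -0.02  4.16]
```

View pics/c8.png

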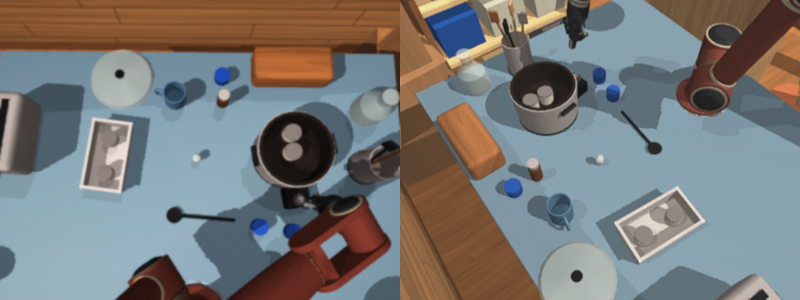

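Two ramekins are in the crock at (292,132)/(292,152) and two in the pan at (110,136)/(105,172), with none left on the counter. Now the button.

```bash
python3 -m jog '[[0,0,0,-0.22,0,0.83,-1],[0,0,0,-0.22,0,0.83,-1],[0,0,0,-0.22,0,0.83,-1],[0,0,0,-0.22,0,0.83,-1],[0,0,0,-0.22,0,0.83,-1]]'; for i in 1 2 3; do python3 -m jog '[[0,0,0,-0.035,0,0.13,-1],[0,0,0,-0.035,0,0.13,-1],[0,0,0,0,0,0,-1]]'|grep -E "pos|cont"; done
```

```text
t: 45.52
tool_pos: [0.4005, -0.3503, 0.0938]
tool_rot: [-3.115, -0.002, -0.409]
contact_force: [0.7, -0.6, 0.1]
opening: -0.0003
grip_force: 0.0
tool_pos: [0.4004, -0.351, 0.0873]
contact_force: [-0.5, -0.3, 1.4]
tool_pos: [0.4006, -0.3514, 0.0794]
contact_force: [1.0, -1.3, 5.0]
tool_pos: [0.4012, -0.352, 0.0776]
contact_force: [-18.2, 14.8, 43.4]
```

```bash
for i in 1 2 3 4 5 6 7 8; do python3 -m jog '[[0,0,0,0.014,0,-0.05,-1],[0,0,0,0,0,0,-1]]'|grep -E "pos|cont"; done
```

```text
tool_pos: [0.4011, -0.3519, 0.0779]
contact_force: [-14.2, 11.5, 34.3]
tool_pos: [0.401, -0.3518, 0.0781]
contact_force: [-9.7, 9.0, 26.7]
tool_pos: [0.4009, -0.3517, 0.0784]
contact_force: [-5.6, 5.1, 17.6]
tool_pos: [0.4007, -0.3515, 0.0786]
contact_force: [-1.6, 0.9, 10.4]
tool_pos: [0.4006, -0.3513, 0.0792]
contact_force: [1.0, -2.1, 4.6]
tool_pos: [0.4003, -0.3511, 0.0801]
contact_force: [2.2, -2.4, 4.7]
tool_pos: [0.3999, -0.3504, 0.081]
contact_force: [1.4, -2.1, 2.9]
tool_pos: [0.3997, -0.3501, 0.0823]
contact_force: [0.5, -2.4, 2.9]
```

The force profile shows a hard stop below 0.079 and about 5 N of spring force just above it, so the button was fully pressed. I'll back away and check.

```bash
python3 -m jog '[[0,0,0,0.1,0,-0.4,-1],[0,0,0,0.22,0,-0.83,-1],[0,0,0,0.22,0,-0.83,-1],[0,0,0,0.22,0,-0.83,-1],[0,0,0,0.22,0,-0.83,-1]]' >/dev/null; python3 -m jog '[[0,0,0,0.22,0,-0.83,-1],[0,0,0,-1,0,0,-1],[0,0,0,-1,0,0,-1],[0,0,0,0,0,0,-1],[0,0,0,0,0,0,-1]]'
python3 - <<'E'
from h import *
T=get("top");S=get("scene")
cv2.imwrite("pics/c9.png",np.hstack([cv2.resize(T[0],(400,300)),cv2.resize(T[0][130:275,310:440],(360,300))])[:,:,::-1])
E
```

```text
t: 49.9
tool_pos: [0.3416, -0.35, 0.2082]
tool_rot: [-3.114, 0.0, -0.41]
contact_force: [0.5, 0.0, 0.2]
opening: -0.0
grip_force: 0.0
```

View pics/c9.png

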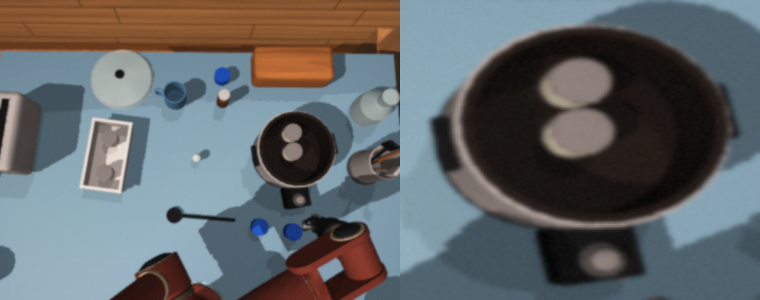

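The two ramekins stand in the crock at crop (578,82) and (578,132), two are in the pan, the button is up at (602,260), and the robot is clear. Handing in.

```bash
python3 -c "from station import finish_job; print(finish_job())"
```

```text
the job is handed in; nothing more can be done
None
```

The job is handed in, with no verdict returned: the two full ramekins (about 3 N each) stand in the crock, the two empties (about 0.8 N each) stand in the loaf pan, and I pressed the timer to its stop and let it spring back up.

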